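# Close the dissection instrument case

## Robot

A 6-joint arm with a two-finger parallel gripper is mounted at the origin on the work surface. World frame = base frame: x ahead of the robot, y to its left, z up, the work surface at z = 0. Lengths are in m, angles in rad, forces in N, time in s.
With the tool pointing down it reaches from about 0.325 to 1 m from the base axis. Payload 5.1 kg.
Tool frame: the origin (TCP) lies at the centre of the arm's flange, where the gripper is bolted on; the fingertips stand robot.tip_extent ahead of it and the grasp point (between the pads) lies 155 mm ahead of it (robot.tip_extent is the distance from the TCP to the fingertips, in m); z points along the fingers, y is the line along which they close (so a half turn about z gives the same grasp; the last joint's range is limited). The gripper opens to 85 mm and grips with 20 to 120 N. Pads are 22 mm wide; open, the fingers measure 114 mm over their backs; the gripper's body (76 mm by 85 mm) begins 54 mm behind the grasp point. The pads swing forward as they close: fully open they stand 13 mm farther back than shut.
Start: joints at [1.071, 0.124, 1.65, -0, 1.367, -0.083], TCP at [0.263, 0.594, 0.405] pointing down, gripper open.
Joint ranges: [-2.61, 2.61], [-1.02, 2.33], [0.03, 2.71], [-1.35, 4.49], [0.32, 2.68], [-2.91, 2.91]. Speed limits (rad/s): [2.57, 2.57, 3.14, 3.14, 3.14, 3.14].

## Interface

Orientations are given as [roll, pitch, yaw] about the fixed x, y, z axes, in that order (R = Rz(yaw) Ry(pitch) Rx(roll)).
In Python, from cell import robot gives the robot as it stands.
- The arm moves only by the tool apply_moves, never from a script. Its argument "series" is a list of rows, each an object of numbers: "dx", "dy", "dz": the shift along the tool's x, y, z in mm; "wx", "wy", "wz": the turn, a rotation vector about the tool's x, y, z in degrees; "grip": the closure, from -1 (fully open) to 1 (shut). A call has 1 to 20 rows; each row shifts and turns the commanded pose from where the row before left it, along the tool's axes as they then stand; what a row does not reach is not made up. A row lasts 1/12 s, in which the tool goes at most 41.7 mm and 7.16 degrees, less where a joint would pass 70% of its speed; a pose out of reach is approached as far as the arm can. A call with a gripper value outside its range is refused whole. The fingers move at their own pace and stop on an object; the grip force is fixed at half the most. Time passes only in rows, so rows that do not move let the fingers close. It gives the time, the measured TCP pose, the force, the opening and the grip force at its end, in the units of the state.
- robot.state(): the state, without advancing time (a new reading comes with each control period).
- robot.get_image(name): name is "side" or "top" or "wrist"; returns a dict with "frame" (480x640x3 uint8, red, green, blue), "fovy" (degrees; the focal length in pixels is half the picture's height over the tangent of half this angle, whatever the lens; pixels are square), "cx", "cy" (the principal point, pixels), "view" (4x4, takes a point from world to camera coordinates). Camera axes: x right, y down, z forward; pixel columns grow to the right and rows downward; lengths in m; the calibration is good to about 2 mm. A picture is of the moment at which its call begins. There is no depth.
- robot.sign_off(): hands the job in; it is judged then, once.
The state is a dict: "t": time; "joints": joint angles; "qvel": joint speeds; "effort": joint torques, N m; "tcp_pos": TCP position; "tcp_rot": TCP orientation; "wrist_force": force on the tool from outside, world axes, zero at the start; "moment": the same for the moment, N m; "finger_gap": finger opening in m; "finger_force": force on a finger pad.
Only numpy, scipy, OpenCV 4.12 (cv2) and the standard library are available. Lean on these libraries where they do the work, as an engineer would, in place of code of your own. Each camera call takes 0.05 s, during which the arm holds its last target. There are 200 camera calls.

## Task

Put the open dissection case away: first fold its upright inner flap all the way down flat over the instruments, and only then swing the hinged cover over and press it fully shut. Just push with the fingers: grip nothing, do not slam or force the parts, and leave the instruments and everything else on the bench where they are.

Things in the scene. Friction and masses are not known exactly. Their poses are not given: they have to be found in the camera images.
- case: Open instrument case: shallow black box fixed to the bench, 210 mm along its x, 145 along y, 40 high, walls 5 mm, red lining. Origin: centre of its underside, on the bench; z up. The flap is hinged along its -y side, the cover along its +y side, both hinge lines parallel to x. Loose instruments lie on its floor, tops at most 14 mm above the bench.
- flap (a joint): Flap angle, rad: 0 = flat down (its stop), 1.57 = upright, up to 1.9. Grey plate, 190 mm along the case's x, 90 mm from hinge to free edge, 4 mm thick. It folds towards the case's +y; flat, it lies inside the case, upper face 34 mm above the bench (6 mm below the rim). Friction hinge (0.07 N m): it stays where left; 1 to 2 N at the free edge moves it.
- cover (a joint): Cover angle, rad: 0 = shut (its stop), 1.57 = straight up, more = leaning outwards on the case's +y side, up to 2.35. Black plate, 214 mm along the case's x, 148 mm from hinge to free edge, 6 mm thick; shut, its outer face is 47 mm above the bench. It closes towards the case's -y. Friction hinge (0.24 N m): it stays where left; 2 to 4 N near the edge moves it.
- flap_hinge (a point): Middle of the flap's hinge line, at (0, -60, 30) mm in the case frame; the axes are the case's.
- cover_hinge (a point): Middle of the cover's hinge line, at (0, 72.5, 41) mm in the case frame; the axes are the case's. The cover's outer face lies 6 mm from the plane through this line.
- flap_edge (a point): Middle of the flap's free edge, 90 mm from its hinge; moves with the flap.
- cover_edge (a point): Middle of the cover's free edge, 148 mm from its hinge; moves with the cover.
- forceps: Loose steel forceps lying on the case floor along the case's x, 134 x 14 x 8 mm; origin at the centre of the underside. Stays in place.
- scalpel: Loose scalpel handle with blade on the case floor along the case's x, 133 x 9 x 6 mm; origin under its middle. Stays in place.
- needle: Loose wooden-handled dissecting needle on the case floor along the case's x, 133 x 9 x 8 mm; origin under its middle. Stays in place.
- petri: Bystander: clear round dish with two shell pieces, 90 mm across, 14 mm high; origin at the centre of the underside.
- jar: Bystander: clear specimen jar with lid, 60 mm across, 70 mm high; origin at the centre of the underside.
- dropper: Bystander: amber bottle, 48 mm across, 95 mm high; origin at the centre of the underside.
- tweezers: Bystander: steel tweezers lying on the bench on the case's -y side, 130 x 20 x 8 mm; origin under their middle.
- loupe: Bystander: round black hand lens lying flat, 56 mm across with a 75 mm handle to its -x, 11 mm high; origin under the lens centre.

How it is judged:
By the outcome, as a careful person would: the job done as asked, in the order asked, and still so for the second after the job is handed in, with the robot touching nothing.
It also fails if it takes over 56 s, if anything falls off the work surface, if the arm or the gripper's body presses on something with over 40 N, if the wrist force passes 120 N, or if a joint passes its speed limit or range.

## Working session

There is one attempt and no reset: what is moved stays moved. The work goes in short steps, Python scripts to look and compute and a tool call to move; the robot and the scene stay as the last step left them, time stands still between calls to the robot, and variables do not carry over. Pictures are saved under pics/ and viewed, at most 10 in all, crops included, and the job is handed in when it is done.

Besides the shell and the picture viewer there is one more tool, called after "Call:" in YAML: its name, and indented under it one key for each argument. apply_moves: Moves the arm, as the interface text tells. Its arguments: {"type":"object","properties":{"series":{"type":"array","items":{"type":"object","properties":{"dx":{"type":"number"},"dy":{"type":"number"},"dz":{"type":"number"},"wx":{"type":"number"},"wy":{"type":"number"},"wz":{"type":"number"},"grip":{"type":"number"}}}}},"required":["series"]}

```bash
ls; mkdir -p pics
python3 - <<'E'
from cell import robot
import cv2, pickle
s=robot.state(); print(s, robot.tip_extent)
d={}
for n in("top","side"):
    d[n]=robot.get_image(n); cv2.imwrite(f"pics/{n}0.png",d[n]["frame"][:,:,::-1]); print(n,d[n]["fovy"],d[n]["cx"],d[n]["cy"],d[n]["view"].round(3).tolist())
pickle.dump(d,open("im0.pkl","wb"))
E
```

```text
pics
{'t': 0.0, 'joints': array([ 1.07139134e+00,  1.24534584e-01,  1.65165989e+00, -3.56366350e-05,
        1.36752260e+00, -8.25846183e-02]), 'qvel': array([ 0.00131938, -0.00093787,  0.00124374, -0.00284573,  0.00119431,
       -0.00017007]), 'effort': array([-1.51386110e-03, -4.23611605e+01, -3.65454698e+01, -2.66316474e-04,
        6.87747248e-03,  1.02541608e-05]), 'tcp_pos': array([0.26305932, 0.59412352, 0.4034419 ]), 'tcp_rot': array([-3.13947259e+00, -1.40476521e-04,  2.72477937e+00]), 'wrist_force': array([ 0.78196764,  0.06558955, -0.74926024]), 'moment': array([ 0.03782592,  0.01740528, -0.05537371]), 'finger_force': 0.0, 'finger_gap': 0.08541285127580618} 0.1734
top 42.15041207818663 326.42528665456945 239.2964127227978 [[-0.021, -1.0, -0.019, 0.055], [-0.988, 0.024, -0.154, 0.623], [0.154, 0.016, -0.988, 1.196], [0.0, 0.0, 0.0, 1.0]]
side 50.07945855421268 329.4800622102144 234.90461955644136 [[-0.955, -0.296, 0.003, 0.598], [-0.231, 0.74, -0.632, 0.142], [0.184, -0.604, -0.775, 1.063], [0.0, 0.0, 0.0, 1.0]]
```

View pics/top0.png

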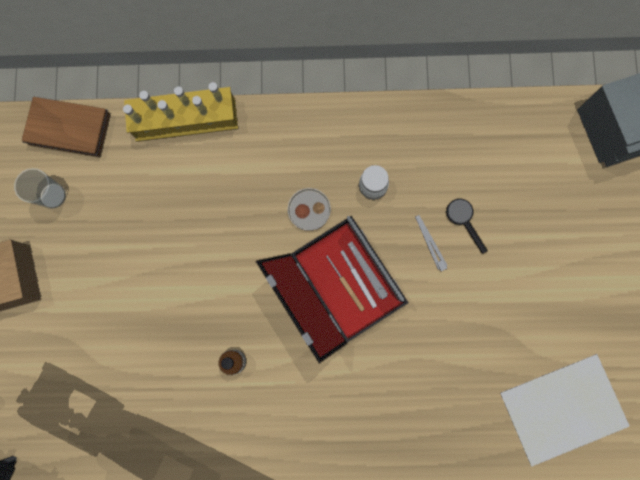

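View pics/side0.png

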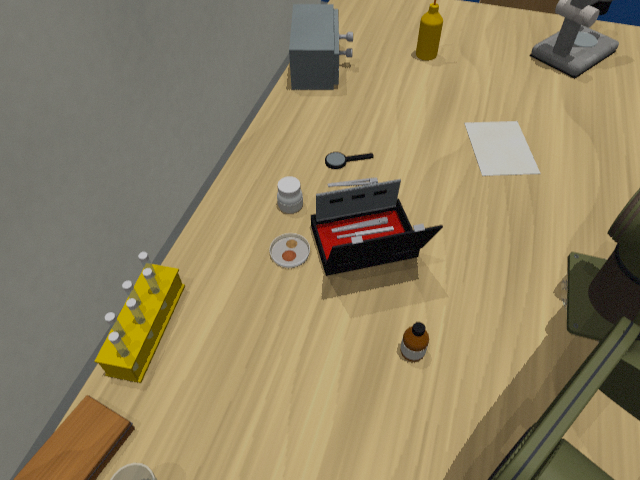

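The top view shows the case around (345,285): cover leaning out on the lower left, flap upright on the upper right with corners near (350,218) and (407,300). The dropper is at (231,362), the petri dish at (309,210) and the jar at (375,180). The side view agrees. Next I'll zoom in on the case.

```bash
cat > h.py <<'E'
import numpy as np, cv2, pickle
def cam(d):
    f=240/np.tan(np.radians(d["fovy"]/2)); V=np.array(d["view"]); return f,V
def proj(d,p):
    f,V=cam(d); c=np.atleast_2d(p)@V[:3,:3].T+V[:3,3]
    return np.c_[f*c[:,0]/c[:,2]+d["cx"], f*c[:,1]/c[:,2]+d["cy"]]
def ray(d,uv):
    f,V=cam(d); R=V[:3,:3]; o=-R.T@V[:3,3]
    return o, R.T@np.array([(uv[0]-d["cx"])/f,(uv[1]-d["cy"])/f,1])
def onz(d,uv,z):
    o,r=ray(d,uv); return o+r*(z-o[2])/r[2]
E
python3 - <<'E'
import pickle,cv2
d=pickle.load(open("im0.pkl","rb"))
a=cv2.resize(d["top"]["frame"][200:370,240:420,::-1],None,fx=4,fy=4,interpolation=cv2.INTER_CUBIC)[:600]
b=cv2.resize(d["side"]["frame"][170:280,300:450,::-1],None,fx=5,fy=5,interpolation=cv2.INTER_CUBIC)
a=cv2.resize(d["top"]["frame"][210:365,250:415,::-1],(660,600),interpolation=cv2.INTER_CUBIC)  # fx 4, fy 600/155
cv2.imwrite("pics/a.png",a);cv2.imwrite("pics/b.png",b)
E
```

```text
(no output)
```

View pics/a.png

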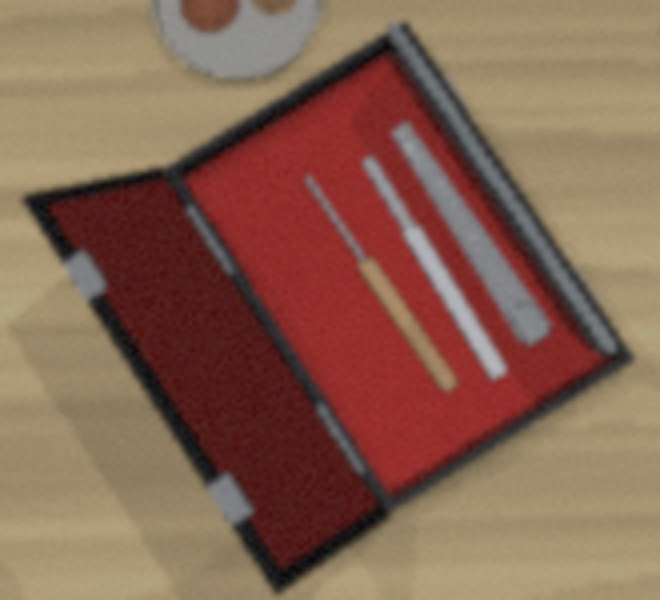

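View pics/b.png

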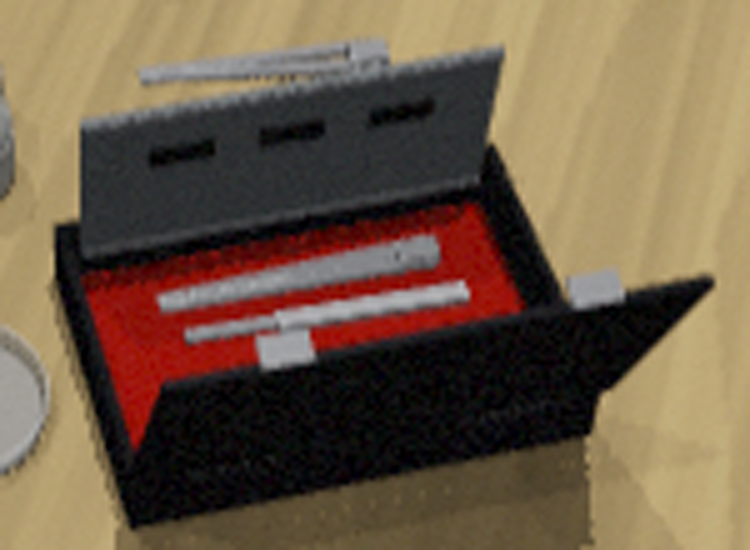

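The crops show the cover hinge ends at top-view (293,254) and (347,340), and the near case corner at (408,302). The cover's free-edge corners are at (257,262) and (319,363) in the top view, and (333,247) and (442,226) in the side view. The flap's free-edge corners in the side view are (316,194) and (401,180).

Run:
```python
from h import *
d=pickle.load(open("im0.pkl","rb")); t,s=d["top"],d["side"]
A=onz(t,(293,254.4),.041);B=onz(t,(347,340.5),.041);C=onz(t,(408,301.7),.04)
print(A,B,C,np.linalg.norm(A-B),np.linalg.norm(C-B))
x=(A-B)/np.linalg.norm(A-B); yaw=np.arctan2(x[1],x[0]); v=(B-C)[:2]; print("yaw",yaw, np.arctan2(-v[0],v[1]))
def tri(u,w):
    o1,r1=ray(t,u);o2,r2=ray(s,w)
    k=np.linalg.lstsq(np.c_[r1,-r2],o2-o1,rcond=None)[0]; a=o1+k[0]*r1;b=o2+k[1]*r2
    return (a+b)/2,np.linalg.norm(a-b)
for u,w in(((257,261.7),(333,247)),((319.5,363),(442.4,226.4))): print("cover",tri(u,w))
# red mask floor in top for centre check
c,sn=np.cos(yaw),np.sin(yaw);X=np.array([c,sn,0]);Y=np.array([-sn,c,0])
O=(A+B)/2-.0725*Y; O[2]=0; O2=C-.0725*-Y+.105*X;O2[2]=0; print("O",O,O2)
for n,p in(("coverA",tri((257,261.7),(333,247))[0]),("coverB",tri((319.5,363),(442.4,226.4))[0])):
    q=p-O; print(n,q@X,q@Y,q[2], "ang",np.arctan2(q[2]-.041,.0725-q@Y))
W=lambda p:O+p[0]*X+p[1]*Y+np.array([0,0,p[2]])
for th in(1.4,1.5,1.57,1.65,1.75,1.9):
    P=[W((sx*.095,-.06+.09*np.cos(th),.03+.09*np.sin(th))) for sx in(1,-1)]
    print(th,proj(s,P).round(1).tolist(),proj(t,P).round(1).tolist())
for n,uv,z in(("drop",(231,362),.09),("petri",(309,210),.01),("jar",(375,175),.07),("loupe",(460,211),.01),("tw",(431,242),.005)):
    p=onz(t,uv,z);q=p-O;print(n,p.round(3),"case",q@X,q@Y)
```

```text
[0.59621496 0.10835348 0.041     ] [0.4235716  0.00464329 0.041     ] [ 0.49667941 -0.11784226  0.04      ] 0.20139893897940678 0.14264803740790208
yaw 0.540948193742204 0.5381139963058862
cover (array([0.56815344, 0.16383904, 0.17296657]), np.float64(0.002175154609730954))
cover (array([0.38691731, 0.0553043 , 0.17270219]), np.float64(0.00025146548130726805))
O [ 0.54722708 -0.00565012  0.        ] [ 0.54935379 -0.0016241   0.        ]
coverA 0.10521678384627342 0.13451363053843163 0.17296656524470239 ang 2.0100910795748774
coverB -0.1060324539225784 0.13480276360661378 0.17270218888319644 ang 2.0126589084781257
1.4 [[317.4, 197.0], [402.6, 182.0]] [[344.2, 218.7], [399.4, 303.9]]
1.5 [[316.5, 193.7], [401.3, 178.8]] [[348.2, 216.1], [403.5, 301.3]]
1.57 [[315.8, 191.5], [400.4, 176.8]] [[351.0, 214.4], [406.3, 299.5]]
1.65 [[315.1, 189.3], [399.3, 174.6]] [[354.2, 212.4], [409.6, 297.4]]
1.75 [[314.2, 186.7], [398.0, 172.3]] [[358.2, 210.0], [413.5, 294.9]]
1.9 [[312.9, 183.7], [395.9, 169.4]] [[363.9, 206.8], [419.2, 291.2]]
drop [0.389 0.224 0.09 ] case -0.01759366025512761 0.27864433226796687
petri [0.693 0.076 0.01 ] case 0.16663349467298783 -0.004776491313299103
jar [ 0.748 -0.059  0.07 ] case 0.14445166992086078 -0.1493731245352939
loupe [ 0.683 -0.236  0.01 ] case -0.0026990304385310915 -0.2672668562733856
tw [ 0.62  -0.174  0.005] case -0.024392417389190138 -0.181881174709181
```

Call:
apply_moves:
  series:
    - {"wz": 7.04,"grip": 1}
    - {"wz": 7.04,"grip": 1}
    - {"wz": 7.04,"grip": 1}
    - {"wz": 7.04,"grip": 1}
    - {"wz": 7.04,"grip": 1}
    - {"dx": -20,"dy": -2,"grip": 1}
    - {"dx": -38,"dy": -4,"grip": 1}
    - {"dx": -38,"dy": -4,"grip": 1}
    - {"dx": -38,"dy": -4,"grip": 1}
    - {"dx": -38,"dy": -4,"grip": 1}
    - {"dx": -38,"dy": -4,"grip": 1}
    - {"dx": -38,"dy": -4,"grip": 1}
    - {"dx": -38,"dy": -4,"grip": 1}
    - {"dx": -38,"dy": -4,"grip": 1}
    - {"dx": -38,"dy": -4,"grip": 1}
    - {"dx": -38,"dy": -4,"grip": 1}
    - {"dx": -38,"dy": -4,"grip": 1}
    - {"dx": -38,"dy": -4,"grip": 1}
    - {"dx": -38,"dy": -4,"grip": 1}
    - {"dx": -38,"dy": -4,"grip": 1}

```text
validation failed for argument at $.se...
```

```bash
cat >> h.py <<'E'
O=np.array([.548,-.004,0]);yaw=.54
X=np.array([np.cos(yaw),np.sin(yaw),0]);Y=np.array([-X[1],X[0],0])
def where():
    from cell import robot
    s=robot.state();r=s["tcp_rot"];z=Rz(r)
    tip=s["tcp_pos"]+robot.tip_extent*z[:,2]-O
    print("t %.2f"%s["t"],"tip case mm",(1e3*np.array([tip@X,tip@Y,tip[2]])).round(1),"toolx.Y %.4f toolz %s"%(z[:,0]@Y,z[:,2].round(3)),"F",s["wrist_force"].round(1),"gap",round(s["finger_gap"],4),"j",s["joints"].round(2))
def Rz(r):
    from scipy.spatial.transform import Rotation as R
    return R.from_euler("xyz",r).as_matrix()
E
python3 -c "from h import *;where()"
```

```text
t 0.10 tip case mm [ 62.8 659.4 230.2] toolx.Y 0.8173 toolz [-0.001 -0.002 -1.   ] F [0.4 0.1 0.6] gap 0.0852 j [ 1.07  0.12  1.65  0.    1.37 -0.08]
```

Call:
apply_moves:
  series:
    - {"dx": 0,"dy": 0,"dz": 0,"wx": 0,"wy": 0,"wz": 7.04,"grip": 1}
    - {"dx": 0,"dy": 0,"dz": 0,"wx": 0,"wy": 0,"wz": 7.04,"grip": 1}
    - {"dx": 0,"dy": 0,"dz": 0,"wx": 0,"wy": 0,"wz": 7.04,"grip": 1}
    - {"dx": 0,"dy": 0,"dz": 0,"wx": 0,"wy": 0,"wz": 7.04,"grip": 1}
    - {"dx": 0,"dy": 0,"dz": 0,"wx": 0,"wy": 0,"wz": 7.04,"grip": 1}

```text
t: 0.52
tcp_pos: [0.2631, 0.5942, 0.4039]
tcp_rot: [-3.14, 0.001, 2.104]
wrist_force: [0.7, -0.1, -0.9]
finger_gap: 0.0256
finger_force: 0.0
```

Call:
apply_moves:
  series:
    - {"dx": -20,"dy": -2,"dz": 0,"wx": 0,"wy": 0,"wz": 0,"grip": 1}
    - {"dx": -38,"dy": -4,"dz": 0,"wx": 0,"wy": 0,"wz": 0,"grip": 1}
    - {"dx": -38,"dy": -3,"dz": 0,"wx": 0,"wy": 0,"wz": 0,"grip": 1}
    - {"dx": -38,"dy": -3,"dz": 0,"wx": 0,"wy": 0,"wz": 0,"grip": 1}
    - {"dx": -38,"dy": -3,"dz": 0,"wx": 0,"wy": 0,"wz": 0,"grip": 1}
    - {"dx": -38,"dy": -3,"dz": 0,"wx": 0,"wy": 0,"wz": 0,"grip": 1}
    - {"dx": -38,"dy": -3,"dz": 0,"wx": 0,"wy": 0,"wz": 0,"grip": 1}
    - {"dx": -38,"dy": -3,"dz": 0,"wx": 0,"wy": 0,"wz": 0,"grip": 1}
    - {"dx": -38,"dy": -3,"dz": 0,"wx": 0,"wy": 0,"wz": 0,"grip": 1}
    - {"dx": -38,"dy": -3,"dz": 0,"wx": 0,"wy": 0,"wz": 0,"grip": 1}
    - {"dx": -38,"dy": -3,"dz": 0,"wx": 0,"wy": 0,"wz": 0,"grip": 1}
    - {"dx": -38,"dy": -3,"dz": 0,"wx": 0,"wy": 0,"wz": 0,"grip": 1}
    - {"dx": -38,"dy": -3,"dz": 0,"wx": 0,"wy": 0,"wz": 0,"grip": 1}
    - {"dx": -38,"dy": -3,"dz": 0,"wx": 0,"wy": 0,"wz": 0,"grip": 1}
    - {"dx": -38,"dy": -3,"dz": 0,"wx": 0,"wy": 0,"wz": 0,"grip": 1}
    - {"dx": -38,"dy": -3,"dz": 0,"wx": 0,"wy": 0,"wz": 0,"grip": 1}
    - {"dx": -38,"dy": -3,"dz": 0,"wx": 0,"wy": 0,"wz": 0,"grip": 1}
    - {"dx": -38,"dy": -3,"dz": 0,"wx": 0,"wy": 0,"wz": 0,"grip": 1}
    - {"dx": -38,"dy": -3,"dz": 0,"wx": 0,"wy": 0,"wz": 0,"grip": 1}
    - {"dx": -38,"dy": -3,"dz": 0,"wx": 0,"wy": 0,"wz": 0,"grip": 1}

```text
t: 2.18
tcp_pos: [0.5933, -0.075, 0.4042]
tcp_rot: [-3.141, -0.001, 2.11]
wrist_force: [0.5, 0.8, 0.7]
finger_gap: -0.0003
finger_force: 0.0
```

```bash
python3 -c "from h import *;where()"
```

```text
t 2.18 tip case mm [  2.3 -84.  230.8] toolx.Y 1.0000 toolz [-0.001  0.    -1.   ] F [0.5 0.8 0.7] gap -0.0003 j [-0.22  0.01  1.77  0.    1.36 -0.75]
```

Call:
apply_moves:
  series:
    - {"dx": -25,"dy": -2,"dz": 0,"wx": 0,"wy": 0,"wz": 0,"grip": 1}
    - {"dx": 0,"dy": 0,"dz": 10,"wx": 0,"wy": 0,"wz": 0,"grip": 1}
    - {"dx": 0,"dy": 0,"dz": 30,"wx": 0,"wy": 0,"wz": 0,"grip": 1}
    - {"dx": 0,"dy": 0,"dz": 30,"wx": 0,"wy": 0,"wz": 0,"grip": 1}
    - {"dx": 0,"dy": 0,"dz": 30,"wx": 0,"wy": 0,"wz": 0,"grip": 1}
    - {"dx": 0,"dy": 0,"dz": 20,"wx": 0,"wy": 0,"wz": 0,"grip": 1}
    - {"dx": 0,"dy": 0,"dz": 6,"wx": 0,"wy": 0,"wz": 0,"grip": 1}
    - {"dx": 10,"dy": 0,"dz": 0,"wx": 0,"wy": 0,"wz": 0,"grip": 1}
    - {"dx": 10,"dy": 0,"dz": 0,"wx": 0,"wy": 0,"wz": 0,"grip": 1}
    - {"dx": 0,"dy": 0,"dz": 0,"wx": 0,"wy": 0,"wz": 0,"grip": 1}

```text
t: 3.02
tcp_pos: [0.5935, -0.0767, 0.2805]
tcp_rot: [3.14, 0.001, 2.112]
wrist_force: [-0.2, 0.3, -0.3]
finger_gap: -0.0001
finger_force: 0.0
```

Run:
```python
from h import *;where()
from cell import robot
d=robot.get_image("side");e=robot.get_image("top")
a=cv2.resize(d["frame"][130:290,270:450],None,fx=2.2,fy=2.2,interpolation=cv2.INTER_CUBIC)
b=cv2.resize(e["frame"][190:350,290:450],None,fx=2.2,fy=2.2,interpolation=cv2.INTER_CUBIC)
cv2.imwrite("pics/c.png",np.hstack([a,b])[:,:,::-1])
```

```text
t 3.02 tip case mm [  2.  -85.9 107.1] toolx.Y 1.0000 toolz [ 0.002  0.    -1.   ] F [-0.2  0.3 -0.3] gap -0.0001 j [-0.22  0.12  1.87  0.    1.15 -0.76]
```

View pics/c.png

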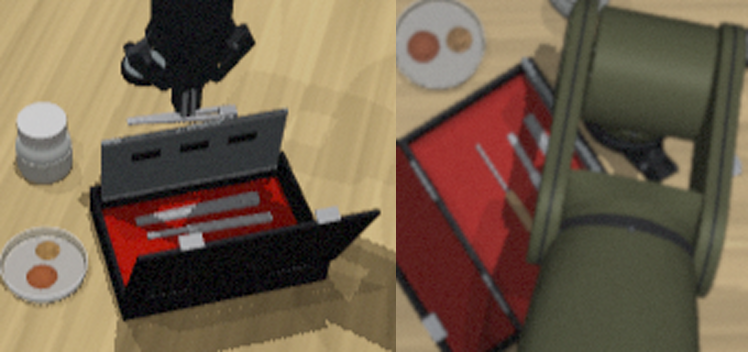

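The picture shows the shut fingers just behind the middle of the upright flap, clear of the jar and the tweezers. I'll push the flap along its arc.

Call:
apply_moves:
  series:
    - {"dx": 5,"dy": 0,"dz": 1,"wx": 0,"wy": 0,"wz": 0,"grip": 1}
    - {"dx": 5,"dy": 0,"dz": 1,"wx": 0,"wy": 0,"wz": 0,"grip": 1}
    - {"dx": 5,"dy": 0,"dz": 1,"wx": 0,"wy": 0,"wz": 0,"grip": 1}
    - {"dx": 5,"dy": 0,"dz": 1,"wx": 0,"wy": 0,"wz": 0,"grip": 1}
    - {"dx": 4,"dy": 0,"dz": 1,"wx": 0,"wy": 0,"wz": 0,"grip": 1}
    - {"dx": 4,"dy": 0,"dz": 1,"wx": 0,"wy": 0,"wz": 0,"grip": 1}
    - {"dx": 4,"dy": 0,"dz": 1,"wx": 0,"wy": 0,"wz": 0,"grip": 1}
    - {"dx": 5,"dy": 0,"dz": 1,"wx": 0,"wy": 0,"wz": 0,"grip": 1}
    - {"dx": 5,"dy": 0,"dz": 2,"wx": 0,"wy": 0,"wz": 0,"grip": 1}
    - {"dx": 5,"dy": 0,"dz": 2.4,"wx": 0,"wy": 0,"wz": 0,"grip": 1}
    - {"dx": 5,"dy": 0,"dz": 2.6,"wx": 0,"wy": 0,"wz": 0,"grip": 1}
    - {"dx": 4.5,"dy": 0,"dz": 3,"wx": 0,"wy": 0,"wz": 0,"grip": 1}

```text
t: 4.12
tcp_pos: [0.5645, -0.0294, 0.2605]
tcp_rot: [3.142, -0.0, 2.11]
wrist_force: [0.4, 0.3, 0.8]
finger_gap: 0.0002
finger_force: 0.4
```

```bash
python3 -c "from h import *;where()"
```

```text
t 4.12 tip case mm [  1.1 -30.2  87.1] toolx.Y 1.0000 toolz [-0.  0. -1.] F [0.4 0.3 0.8] gap 0.0002 j [-0.15  0.07  1.96  0.    1.11 -0.69]
```

Call:
apply_moves:
  series:
    - {"dx": 4.1,"dy": 0,"dz": 3.2,"wx": 0,"wy": 0,"wz": 0,"grip": 1}
    - {"dx": 4.1,"dy": 0,"dz": 3.2,"wx": 0,"wy": 0,"wz": 0,"grip": 1}
    - {"dx": 4.1,"dy": 0,"dz": 3.4,"wx": 0,"wy": 0,"wz": 0,"grip": 1}
    - {"dx": 4,"dy": 0,"dz": 3.4,"wx": 0,"wy": 0,"wz": 0,"grip": 1}
    - {"dx": 2.5,"dy": 0,"dz": 3.7,"wx": 0,"wy": 0,"wz": 0,"grip": 1}
    - {"dx": 2.3,"dy": 0,"dz": 3.8,"wx": 0,"wy": 0,"wz": 0,"grip": 1}
    - {"dx": 2.1,"dy": 0,"dz": 3.8,"wx": 0,"wy": 0,"wz": 0,"grip": 1}
    - {"dx": 1.9,"dy": 0,"dz": 3.8,"wx": 0,"wy": 0,"wz": 0,"grip": 1}
    - {"dx": 1.7,"dy": 0,"dz": 3.8,"wx": 0,"wy": 0,"wz": 0,"grip": 1}
    - {"dx": 1.2,"dy": 0,"dz": 3.5,"wx": 0,"wy": 0,"wz": 0,"grip": 1}
    - {"dx": 1,"dy": 0,"dz": 3.5,"wx": 0,"wy": 0,"wz": 0,"grip": 1}
    - {"dx": 0.8,"dy": 0,"dz": 3.5,"wx": 0,"wy": 0,"wz": 0,"grip": 1}
    - {"dx": 0.6,"dy": 0,"dz": 3.5,"wx": 0,"wy": 0,"wz": 0,"grip": 1}
    - {"dx": 0.3,"dy": 0,"dz": 2,"wx": 0,"wy": 0,"wz": 0,"grip": 1}
    - {"dx": 0.2,"dy": 0,"dz": 2,"wx": 0,"wy": 0,"wz": 0,"grip": 1}
    - {"dx": 0,"dy": 0,"dz": 0,"wx": 0,"wy": 0,"wz": 0,"grip": 1}

```text
t: 5.45
tcp_pos: [0.5487, -0.0034, 0.2101]
tcp_rot: [-3.141, -0.0, 2.11]
wrist_force: [-0.5, -0.0, 0.5]
finger_gap: -0.0002
finger_force: 0.0
```

```bash
python3 -c "from h import *;where()"
```

```text
t 5.45 tip case mm [ 0.9  0.2 36.7] toolx.Y 1.0000 toolz [-0.001 -0.    -1.   ] F [-0.5 -0.   0.5] gap -0.0002 j [-0.1   0.11  2.02 -0.    1.01 -0.64]
```

Now I'll lower in small steps until the stop pushes back.

Call:
apply_moves:
  series:
    - {"dx": 0,"dy": 0,"dz": 1,"wx": 0,"wy": 0,"wz": 0,"grip": 1}
    - {"dx": 0,"dy": 0,"dz": 1,"wx": 0,"wy": 0,"wz": 0,"grip": 1}
    - {"dx": 0,"dy": 0,"dz": 0.7,"wx": 0,"wy": 0,"wz": 0,"grip": 1}
    - {"dx": 0,"dy": 0,"dz": 0,"wx": 0,"wy": 0,"wz": 0,"grip": 1}

```text
t: 5.78
tcp_pos: [0.5489, -0.0034, 0.2079]
tcp_rot: [3.141, 0.0, 2.11]
wrist_force: [0.6, 0.6, 0.0]
finger_gap: 0.0001
finger_force: 0.0
```

```bash
python3 -c "from h import *;where()"
```

```text
t 5.78 tip case mm [ 1.1 -0.  34.5] toolx.Y 1.0000 toolz [ 0. -0. -1.] F [0.6 0.6 0. ] gap 0.0001 j [-0.1   0.11  2.02 -0.    1.01 -0.64]
```

Call:
apply_moves:
  series:
    - {"dx": 0,"dy": 0,"dz": 0.7,"wx": 0,"wy": 0,"wz": 0,"grip": 1}
    - {"dx": 0,"dy": 0,"dz": 0.7,"wx": 0,"wy": 0,"wz": 0,"grip": 1}
    - {"dx": 0,"dy": 0,"dz": 0,"wx": 0,"wy": 0,"wz": 0,"grip": 1}

```text
t: 6.03
tcp_pos: [0.5491, -0.0034, 0.2073]
tcp_rot: [-3.141, -0.0, 2.111]
wrist_force: [-1.8, 0.8, 4.8]
finger_gap: 0.0003
finger_force: 2.8
```

```bash
python3 -c "from h import *;where()"
```

```text
t 6.03 tip case mm [ 1.2 -0.  33.9] toolx.Y 1.0000 toolz [-0. -0. -1.] F [-1.8  0.8  4.8] gap 0.0003 j [-0.1   0.11  2.02 -0.    1.01 -0.64]
```

Call:
apply_moves:
  series:
    - {"dx": 0,"dy": 0,"dz": 0.7,"wx": 0,"wy": 0,"wz": 0,"grip": 1}
    - {"dx": 0,"dy": 0,"dz": 0,"wx": 0,"wy": 0,"wz": 0,"grip": 1}
    - {"dx": 0,"dy": 0,"dz": -4,"wx": 0,"wy": 0,"wz": 0,"grip": 1}
    - {"dx": 0,"dy": 0,"dz": -15,"wx": 0,"wy": 0,"wz": 0,"grip": 1}
    - {"dx": 0,"dy": 0,"dz": -30,"wx": 0,"wy": 0,"wz": 0,"grip": 1}
    - {"dx": 0,"dy": 0,"dz": -36,"wx": 0,"wy": 0,"wz": 0,"grip": 1}
    - {"dx": 0,"dy": 0,"dz": -36,"wx": 0,"wy": 0,"wz": 0,"grip": 1}
    - {"dx": 0,"dy": 0,"dz": -36,"wx": 0,"wy": 0,"wz": 0,"grip": 1}
    - {"dx": 0,"dy": 0,"dz": -24,"wx": 0,"wy": 0,"wz": 0,"grip": 1}
    - {"dx": 20,"dy": 0,"dz": 0,"wx": 0,"wy": 0,"wz": 0,"grip": 1}
    - {"dx": 38,"dy": 0,"dz": 0,"wx": 0,"wy": 0,"wz": 0,"grip": 1}
    - {"dx": 38,"dy": 0,"dz": 0,"wx": 0,"wy": 0,"wz": 0,"grip": 1}
    - {"dx": 38,"dy": 0,"dz": 0,"wx": 0,"wy": 0,"wz": 0,"grip": 1}
    - {"dx": 36,"dy": 0,"dz": 0,"wx": 0,"wy": 0,"wz": 0,"grip": 1}
    - {"dx": 20,"dy": 0,"dz": 0,"wx": 0,"wy": 0,"wz": 0,"grip": 1}
    - {"dx": 0,"dy": 0,"dz": 0,"wx": 0,"wy": 0,"wz": 0,"grip": 1}

```text
t: 7.37
tcp_pos: [0.4494, 0.162, 0.3868]
tcp_rot: [3.141, -0.001, 2.115]
wrist_force: [0.7, 0.3, 0.2]
finger_gap: 0.0002
finger_force: 0.0
```

Run:
```python
from h import *;where()
from cell import robot
d=robot.get_image("side");e=robot.get_image("top")
a=cv2.resize(d["frame"][150:310,270:450],None,fx=2.2,fy=2.2,interpolation=cv2.INTER_CUBIC)
b=cv2.resize(e["frame"][200:360,250:420],None,fx=2.2,fy=2.2,interpolation=cv2.INTER_CUBIC)
cv2.imwrite("pics/d.png",np.hstack([a,b])[:,:,::-1])
```

```text
t 7.37 tip case mm [  0.9 193.2 213.4] toolx.Y 1.0000 toolz [-0.     0.001 -1.   ] F [0.7 0.3 0.2] gap 0.0002 j [ 0.23 -0.26  2.04  0.    1.36 -0.31]
```

View pics/d.png

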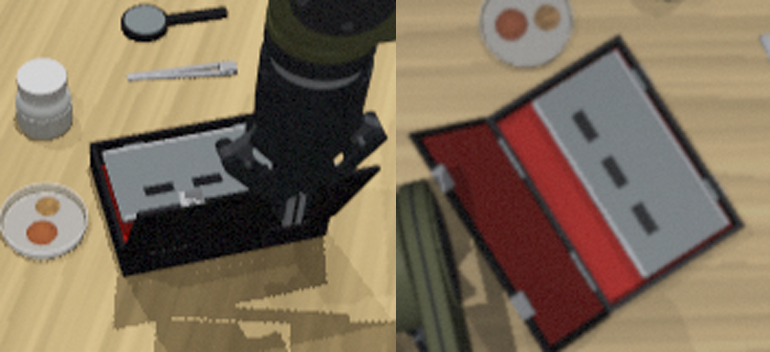

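The flap now lies flat inside the rim, with the cover still open and everything else in place. The fingers are behind the cover. Next I'll lower them and push the cover gently.

Call:
apply_moves:
  series:
    - {"dx": 0,"dy": 0,"dz": 15,"wx": 0,"wy": 0,"wz": 0,"grip": 1}
    - {"dx": 0,"dy": 0,"dz": 30,"wx": 0,"wy": 0,"wz": 0,"grip": 1}
    - {"dx": 0,"dy": 0,"dz": 18,"wx": 0,"wy": 0,"wz": 0,"grip": 1}
    - {"dx": -10,"dy": 0,"dz": 0,"wx": 0,"wy": 0,"wz": 0,"grip": 1}
    - {"dx": -15,"dy": 0,"dz": 0,"wx": 0,"wy": 0,"wz": 0,"grip": 1}
    - {"dx": -6,"dy": 0,"dz": 0,"wx": 0,"wy": 0,"wz": 0,"grip": 1}
    - {"dx": -4,"dy": 0,"dz": 0,"wx": 0,"wy": 0,"wz": 0,"grip": 1}
    - {"dx": -4,"dy": 0,"dz": 0,"wx": 0,"wy": 0,"wz": 0,"grip": 1}
    - {"dx": -4,"dy": 0,"dz": 0,"wx": 0,"wy": 0,"wz": 0,"grip": 1}
    - {"dx": -4,"dy": 0,"dz": 0,"wx": 0,"wy": 0,"wz": 0,"grip": 1}
    - {"dx": -4,"dy": 0,"dz": 0,"wx": 0,"wy": 0,"wz": 0,"grip": 1}
    - {"dx": -4,"dy": 0,"dz": 0,"wx": 0,"wy": 0,"wz": 0,"grip": 1}

```text
t: 8.47
tcp_pos: [0.4797, 0.1124, 0.3243]
tcp_rot: [3.141, -0.0, 2.111]
wrist_force: [-1.8, 2.0, 1.2]
finger_gap: -0.0
finger_force: 1.4
```

```bash
python3 -c "from h import *;where()"
```

```text
t 8.47 tip case mm [  1.4 135.  150.9] toolx.Y 1.0000 toolz [ 0.001  0.001 -1.   ] F [-1.8  2.   1.2] gap -0.0 j [ 0.12 -0.17  2.07  0.    1.23 -0.42]
```

Call:
apply_moves:
  series:
    - {"dx": -5,"dy": 0,"dz": 0,"wx": 0,"wy": 0,"wz": 0,"grip": 1}
    - {"dx": -5,"dy": 0,"dz": 0,"wx": 0,"wy": 0,"wz": 0,"grip": 1}
    - {"dx": -5,"dy": 0,"dz": 0,"wx": 0,"wy": 0,"wz": 0,"grip": 1}
    - {"dx": -5,"dy": 0,"dz": 0,"wx": 0,"wy": 0,"wz": 0,"grip": 1}
    - {"dx": -5,"dy": 0,"dz": 0,"wx": 0,"wy": 0,"wz": 0,"grip": 1}
    - {"dx": -5,"dy": 0,"dz": 0,"wx": 0,"wy": 0,"wz": 0,"grip": 1}
    - {"dx": -5,"dy": 0,"dz": 0,"wx": 0,"wy": 0,"wz": 0,"grip": 1}
    - {"dx": -5,"dy": 0,"dz": 0,"wx": 0,"wy": 0,"wz": 0,"grip": 1}
    - {"dx": -5,"dy": 0,"dz": 0,"wx": 0,"wy": 0,"wz": 0,"grip": 1}
    - {"dx": -5,"dy": 0,"dz": 0,"wx": 0,"wy": 0,"wz": 0,"grip": 1}
    - {"dx": -5,"dy": 0,"dz": 0.4,"wx": 0,"wy": 0,"wz": 0,"grip": 1}
    - {"dx": -5,"dy": 0,"dz": 0.4,"wx": 0,"wy": 0,"wz": 0,"grip": 1}
    - {"dx": -5,"dy": 0,"dz": 0.5,"wx": 0,"wy": 0,"wz": 0,"grip": 1}
    - {"dx": -5,"dy": 0,"dz": 0.6,"wx": 0,"wy": 0,"wz": 0,"grip": 1}
    - {"dx": -5,"dy": 0,"dz": 0.8,"wx": 0,"wy": 0,"wz": 0,"grip": 1}

```text
t: 9.72
tcp_pos: [0.5183, 0.0477, 0.3207]
tcp_rot: [-3.142, -0.0, 2.11]
wrist_force: [-0.7, 2.6, -0.4]
finger_gap: 0.0001
finger_force: 0.9
```

```bash
python3 -c "from h import *;where()"
```

```text
t 9.72 tip case mm [  1.1  59.7 147.3] toolx.Y 1.0000 toolz [-0.  0. -1.] F [-0.7  2.6 -0.4] gap 0.0001 j [-0.01 -0.1   2.02  0.    1.22 -0.55]
```

Call:
apply_moves:
  series:
    - {"dx": -5.2,"dy": 0,"dz": 1.2,"wx": 0,"wy": 0,"wz": 0,"grip": 1}
    - {"dx": -5.2,"dy": 0,"dz": 1.4,"wx": 0,"wy": 0,"wz": 0,"grip": 1}
    - {"dx": -5.1,"dy": 0,"dz": 1.6,"wx": 0,"wy": 0,"wz": 0,"grip": 1}
    - {"dx": -5.1,"dy": 0,"dz": 1.8,"wx": 0,"wy": 0,"wz": 0,"grip": 1}
    - {"dx": -5,"dy": 0,"dz": 2.1,"wx": 0,"wy": 0,"wz": 0,"grip": 1}
    - {"dx": -5,"dy": 0,"dz": 2.4,"wx": 0,"wy": 0,"wz": 0,"grip": 1}
    - {"dx": -4.7,"dy": 0,"dz": 2.8,"wx": 0,"wy": 0,"wz": 0,"grip": 1}
    - {"dx": -4.5,"dy": 0,"dz": 3.1,"wx": 0,"wy": 0,"wz": 0,"grip": 1}
    - {"dx": -4.4,"dy": 0,"dz": 3.3,"wx": 0,"wy": 0,"wz": 0,"grip": 1}
    - {"dx": -4.2,"dy": 0,"dz": 3.5,"wx": 0,"wy": 0,"wz": 0,"grip": 1}
    - {"dx": -4.1,"dy": 0,"dz": 3.7,"wx": 0,"wy": 0,"wz": 0,"grip": 1}
    - {"dx": -3.9,"dy": 0,"dz": 3.9,"wx": 0,"wy": 0,"wz": 0,"grip": 1}
    - {"dx": -3.3,"dy": 0,"dz": 3.8,"wx": 0,"wy": 0,"wz": 0,"grip": 1}
    - {"dx": -3.1,"dy": 0,"dz": 3.8,"wx": 0,"wy": 0,"wz": 0,"grip": 1}
    - {"dx": -2.9,"dy": 0,"dz": 3.9,"wx": 0,"wy": 0,"wz": 0,"grip": 1}
    - {"dx": -2.7,"dy": 0,"dz": 3.9,"wx": 0,"wy": 0,"wz": 0,"grip": 1}
    - {"dx": -2.5,"dy": 0,"dz": 3.9,"wx": 0,"wy": 0,"wz": 0,"grip": 1}
    - {"dx": -2.3,"dy": 0,"dz": 3.9,"wx": 0,"wy": 0,"wz": 0,"grip": 1}
    - {"dx": -2,"dy": 0,"dz": 4,"wx": 0,"wy": 0,"wz": 0,"grip": 1}

```text
t: 11.3
tcp_pos: [0.557, -0.0167, 0.2629]
tcp_rot: [3.141, 0.001, 2.11]
wrist_force: [-0.3, -0.1, 1.2]
finger_gap: 0.0
finger_force: 0.6
```

```bash
python3 -c "from h import *;where()"
```

```text
t 11.30 tip case mm [  1.2 -15.6  89.5] toolx.Y 1.0000 toolz [ 0.001 -0.    -1.   ] F [-0.3 -0.1  1.2] gap 0.0 j [-0.13  0.05  1.98 -0.    1.11 -0.67]
```

Call:
apply_moves:
  series:
    - {"dx": -1.9,"dy": 0,"dz": 4.1,"wx": 0,"wy": 0,"wz": 0,"grip": 1}
    - {"dx": -1.7,"dy": 0,"dz": 4.1,"wx": 0,"wy": 0,"wz": 0,"grip": 1}
    - {"dx": -1.5,"dy": 0,"dz": 4.1,"wx": 0,"wy": 0,"wz": 0,"grip": 1}
    - {"dx": -1.3,"dy": 0,"dz": 4.1,"wx": 0,"wy": 0,"wz": 0,"grip": 1}
    - {"dx": -1.1,"dy": 0,"dz": 4.1,"wx": 0,"wy": 0,"wz": 0,"grip": 1}
    - {"dx": -0.9,"dy": 0,"dz": 3.6,"wx": 0,"wy": 0,"wz": 0,"grip": 1}
    - {"dx": -0.8,"dy": 0,"dz": 3.6,"wx": 0,"wy": 0,"wz": 0,"grip": 1}
    - {"dx": -0.6,"dy": 0,"dz": 3.6,"wx": 0,"wy": 0,"wz": 0,"grip": 1}
    - {"dx": -0.4,"dy": 0,"dz": 2.5,"wx": 0,"wy": 0,"wz": 0,"grip": 1}
    - {"dx": -0.3,"dy": 0,"dz": 2.2,"wx": 0,"wy": 0,"wz": 0,"grip": 1}
    - {"dx": -0.2,"dy": 0,"dz": 2,"wx": 0,"wy": 0,"wz": 0,"grip": 1}
    - {"dx": -0.1,"dy": 0,"dz": 1.5,"wx": 0,"wy": 0,"wz": 0,"grip": 1}
    - {"dx": 0,"dy": 0,"dz": 1,"wx": 0,"wy": 0,"wz": 0,"grip": 1}
    - {"dx": 0,"dy": 0,"dz": 0,"wx": 0,"wy": 0,"wz": 0,"grip": 1}

```text
t: 12.47
tcp_pos: [0.5621, -0.0257, 0.2223]
tcp_rot: [-3.141, -0.0, 2.11]
wrist_force: [-0.2, -0.5, 0.7]
finger_gap: -0.0004
finger_force: 0.0
```

```bash
python3 -c "from h import *;where()"
```

```text
t 12.47 tip case mm [  0.9 -25.8  48.9] toolx.Y 1.0000 toolz [-0.001  0.    -1.   ] F [-0.2 -0.5  0.7] gap -0.0004 j [-0.14  0.12  1.98 -0.    1.04 -0.68]
```

Call:
apply_moves:
  series:
    - {"dx": 0,"dy": 0,"dz": 0.8,"wx": 0,"wy": 0,"wz": 0,"grip": 1}
    - {"dx": 0,"dy": 0,"dz": 0.8,"wx": 0,"wy": 0,"wz": 0,"grip": 1}
    - {"dx": 0,"dy": 0,"dz": 0.7,"wx": 0,"wy": 0,"wz": 0,"grip": 1}
    - {"dx": 0,"dy": 0,"dz": 0.5,"wx": 0,"wy": 0,"wz": 0,"grip": 1}
    - {"dx": 0,"dy": 0,"dz": 0,"wx": 0,"wy": 0,"wz": 0,"grip": 1}

```text
t: 12.88
tcp_pos: [0.5623, -0.0257, 0.2204]
tcp_rot: [-3.141, -0.0, 2.111]
wrist_force: [-2.7, 0.0, 4.5]
finger_gap: -0.0002
finger_force: 2.5
```

```bash
python3 -c "from h import *;where()"
```

```text
t 12.88 tip case mm [  1.  -25.9  47. ] toolx.Y 1.0000 toolz [-0.001 -0.    -1.   ] F [-2.7  0.   4.5] gap -0.0002 j [-0.14  0.12  1.99 -0.    1.04 -0.68]
```

Call:
apply_moves:
  series:
    - {"dx": 0,"dy": 0,"dz": 0.6,"wx": 0,"wy": 0,"wz": 0,"grip": 1}
    - {"dx": 0,"dy": 0,"dz": 0.4,"wx": 0,"wy": 0,"wz": 0,"grip": 1}
    - {"dx": 0,"dy": 0,"dz": 0,"wx": 0,"wy": 0,"wz": 0,"grip": 1}

```text
t: 13.13
tcp_pos: [0.5624, -0.0257, 0.2204]
tcp_rot: [-3.141, -0.0, 2.111]
wrist_force: [-5.2, 0.6, 11.2]
finger_gap: -0.0004
finger_force: 5.2
```

Call:
apply_moves:
  series:
    - {"dx": 0,"dy": 0,"dz": -3,"wx": 0,"wy": 0,"wz": 0,"grip": 1}
    - {"dx": 0,"dy": 0,"dz": -12,"wx": 0,"wy": 0,"wz": 0,"grip": 1}
    - {"dx": 0,"dy": 0,"dz": -30,"wx": 0,"wy": 0,"wz": 0,"grip": 1}
    - {"dx": 0,"dy": 0,"dz": -36,"wx": 0,"wy": 0,"wz": 0,"grip": 1}
    - {"dx": 0,"dy": 0,"dz": -36,"wx": 0,"wy": 0,"wz": 0,"grip": 1}
    - {"dx": 0,"dy": 0,"dz": -36,"wx": 0,"wy": 0,"wz": 0,"grip": 1}
    - {"dx": 0,"dy": 0,"dz": -20,"wx": 0,"wy": 0,"wz": 0,"grip": 1}
    - {"dx": 20,"dy": 0,"dz": 0,"wx": 0,"wy": 0,"wz": 0,"grip": 1}
    - {"dx": 38,"dy": 0,"dz": 0,"wx": 0,"wy": 0,"wz": 0,"grip": 1}
    - {"dx": 38,"dy": 0,"dz": 0,"wx": 0,"wy": 0,"wz": 0,"grip": 1}
    - {"dx": 38,"dy": 0,"dz": 0,"wx": 0,"wy": 0,"wz": 0,"grip": 1}
    - {"dx": 38,"dy": 0,"dz": 0,"wx": 0,"wy": 0,"wz": 0,"grip": 1}
    - {"dx": 38,"dy": 0,"dz": 0,"wx": 0,"wy": 0,"wz": 0,"grip": 1}
    - {"dx": 38,"dy": 0,"dz": 0,"wx": 0,"wy": 0,"wz": 0,"grip": 1}
    - {"dx": 38,"dy": 0,"dz": 0,"wx": 0,"wy": 0,"wz": 0,"grip": 1}
    - {"dx": 38,"dy": 0,"dz": 0,"wx": 0,"wy": 0,"wz": 0,"grip": 1}
    - {"dx": 38,"dy": 0,"dz": 0,"wx": 0,"wy": 0,"wz": 0,"grip": 1}
    - {"dx": 20,"dy": 0,"dz": 0,"wx": 0,"wy": 0,"wz": 0,"grip": 1}
    - {"dx": 0,"dy": 0,"dz": 0,"wx": 0,"wy": 0,"wz": 0,"grip": 1}

```text
t: 14.72
tcp_pos: [0.3639, 0.3044, 0.3925]
tcp_rot: [3.141, -0.001, 2.116]
wrist_force: [0.9, 0.5, 0.1]
finger_gap: -0.0003
finger_force: 0.0
```

Run:
```python
from h import *;where()
from cell import robot
d=robot.get_image("side");e=robot.get_image("top")
a=cv2.resize(d["frame"][140:300,260:440],None,fx=2.2,fy=2.2,interpolation=cv2.INTER_CUBIC)
b=cv2.resize(e["frame"][170:330,280:460],None,fx=2.2,fy=2.2,interpolation=cv2.INTER_CUBIC)
cv2.imwrite("pics/e.png",np.hstack([a,b])[:,:,::-1])
W=lambda p:O+p[0]*X+p[1]*Y+np.array([0,0,p[2]])
P=[W((sx*.107,.0725-.148,.047)) for sx in(1,-1)]
print(((proj(d,P)-[260,140])*2.2).round(0).tolist(),((proj(e,P)-[280,170])*2.2+[396,0]).round(0).tolist())
```

```text
t 14.72 tip case mm [  0.8 359.4 219.1] toolx.Y 1.0000 toolz [ 0.     0.002 -1.   ] F [0.9 0.5 0.1] gap -0.0003 j [ 0.58 -0.27  2.04  0.    1.37  0.04]
[[108.0, 155.0], [306.0, 120.0]] [[556.0, 92.0], [685.0, 291.0]]
```

View pics/e.png

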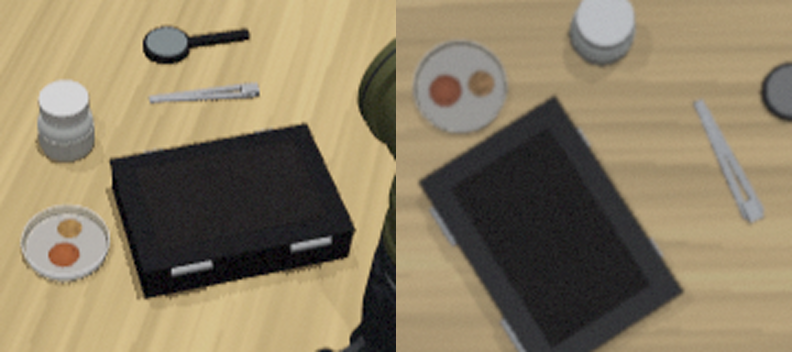

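The cover lies flat on the case. Its free-edge corners are at (110,158) and (306,125) in the side crop, within about 5 px (zoomed) of the shut prediction. The bystanders haven't moved and the arm is clear, so I'm handing in.

```bash
python3 -c "from cell import robot;print(robot.sign_off())"
```

```text
the job is handed in; nothing more can be done
None
```

I folded the flap flat first, then shut the cover and pressed it down to its stop with light pushes (about 11 N at most in the readings). The last pictures show the case closed, the things on the bench unmoved and the arm clear, and I handed the job in at about 15 s of the 56 s allowed.

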